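Tilt the drilling template out of its bin and lay it on the drawer front

ROBOT

A 7-joint arm with a two-finger parallel gripper is mounted at the origin on the work surface. World frame = base frame: x ahead of the robot, y to its left, z up, the work surface at z = 0. Lengths are in m, angles in rad, forces in N, time in s.
With the tool pointing down it reaches from about 0.35 to 0.9 m from the base axis. Payload 8.1 kg.
Tool frame: the origin (TCP) lies on the centre line of the jaws, within the pads' length; the fingertips stand 14 mm ahead of it and the grasp point (between the pads) lies 5 mm behind it (arm.tip_reach is the distance from the TCP to the fingertips, in m); z points along the fingers, y is the direction in which the jaws open and shut (so a half turn about z gives the same grasp; the last joint's range is limited). The gripper opens to 92 mm and grips with 3 to 60 N. Pads are 19 mm wide; open, the fingers measure 130 mm over their backs; the gripper's body (75 mm by 190 mm) begins 47 mm behind the grasp point.
Start: joints at [-1.264, 0.434, 0.025, 1.573, -0.012, 1.134, -0.075], TCP at [0.249, 0.573, 0.241] pointing down, gripper open.
Joint ranges: [-2.62, 2.62], [-0.44, 2.09], [-1.27, 1.32], [0.08, 2.57], [-1.32, 4.46], [0.12, 2], [-2.74, 2.74]. Speed limits (rad/s): [2.22, 2.22, 3.01, 3.01, 3.14, 3.14, 3.14].

INTERFACE

Orientations are given as a rotation vector (axis times angle).
In Python, from cell import sensors, vision, arm, nets gives the robot as it stands.
- The arm moves only by the shell command python3 -m handwheel 'ROWS' [FORCE]. ROWS is JSON, a list of rows, each an object of numbers: "tx", "ty", "tz": the shift along the tool's x, y, z in cm; "wx", "wy", "wz": the turn, a rotation vector about the tool's x, y, z in degrees; "claw": the opening, from 0 (shut) to 1 (fully open). A call has 1 to 12 rows; each row is the pose to reach, as a shift and turn from the pose commanded when the call began, along the tool's axes at that moment; what a row does not reach only later rows make up. A row lasts 1/12 s, in which the tool goes at most 41.7 mm and 7.16 degrees, less where a joint would pass 70% of its speed; a pose out of reach is approached as far as the arm can. A call with a gripper value outside its range is refused whole. The fingers move at their own pace and stop on an object; FORCE is the grip in N (left out, the last holds). Time passes only in rows, so rows that repeat a pose let the fingers close. It gives the time, the measured TCP pose, the force and the opening at its end, in the units of the state.
- sensors.observe(): the state, without advancing time (a new reading comes with each control period).
- vision.get_image(name): name is "scene" or "top" or "wrist"; returns (picture, depth): 420x560x3 uint8, blue, green, red; 420x560 float32, m along the optical axis (not along the pixel's ray), 0 where there is no reading.
- vision.camera_model(name): a dict with "K" (3x3 intrinsics, pixels), "xyz" and "attitude" of the camera in the world; the wrist camera has in their place "hand_eye" (4x4, takes a point from camera to tool coordinates, whose origin is the TCP and whose axes are the flange's). Camera axes: x right, y down, z forward; pixel columns grow to the right and rows downward; lengths in m; the calibration is good to about 2 mm. A picture is of the moment at which its call begins: read the wrist's pose just before it. camera_model takes no time and is no camera call.
- arm.sign_off(): hands the job in, once; it reports no verdict.
Trained networks look in the newest picture that a camera, given by its name, has taken for a name from the list of things; names that differ only in an ending like _2 or _b are one class to them, and where a whole thing is asked for, a point or a joint stands for the part that bears it (a point fixed in the world has none). Each returns a list of dicts, best first, with "score" (0 to 1); they miss things now and then, are a little off and sometimes report something else, mostly with a low value. They report only what shows in the picture. A call takes as long as a camera call. They do not tell look-alikes from the thing itself.
- nets.cut_out(label, camera): "region" (420x560 bool, what is visible of it) and "uv" ([column, row] in pixels, amid what is visible of it).
The state is a dict: "clock": time; "joints": joint angles; "dq": joint speeds; "joint_efforts": joint torques, N m; "position": TCP position; "ee_rot": TCP orientation; "force": force on the tool from outside, world axes, zero at the start; "ft_torque": the same for the moment, N m; "width": opening from 0.0 (shut) to 1.0 (fully open).
Only numpy, scipy, OpenCV 4.12 (cv2) and the standard library are available. Lean on these libraries where they do the work, as an engineer would, in place of code of your own. Each camera call takes 0.05 s, during which the arm holds its last target.

TASK

Take the yellow drilling template out of the half-covered plywood bin by its red handle, lifting the handle end first so that it tilts out from under the fixed half-lid. Lay it down gently, flat and handle up, on the white drawer front, long side along the tape rectangle's long side and wholly inside the blue tape, and let go. Leave the other things where they are.

Things in the scene. Friction and masses are not known exactly. Their poses are not given: they have to be found in the camera images.
- bin: Deep narrow open-topped plywood bin screwed to the bench: 206 long (x) x 110 wide (y) x 93 high, walls and floor 8 thick, inside 190 x 94. Origin: centre of its underside, on the bench; x along its length, within 0.3 rad of straight away from the robot. A fixed half-lid covers its robot-side end; the open part is 130 x 94, shorter than the template, which cannot come straight up.
- lid_edge (a point): Middle of the lower edge of the bin's dark fixed half-lid, where the opening begins (bin x = -35, z = 85 mm); axes parallel to the bin's. The half-lid is 8 thick, top flush with the rim, and covers bin x from -95 to -35.
- template: Drilling template: flat yellow metal plate 150 (x) x 76 (y) x 9 thick with dark dots, 0.2 to 0.4 kg, flat on the bin's floor, its x within 0.06 rad of the bin's. Origin: centre of its underside; z up, to the handle's side. Its -x end lies under the half-lid; its +x end, with the bow handle, under the opening. Raise the handle end 30 to 45 degrees, then draw it out.
- template_grip (a point): Middle of the handle's round red bar (template x = +40, y = 0, z = 47 mm). The bar is 12 in diameter, along the plate's y, with 50 free between its two steel posts. Axes parallel to the template's. In a light grip (about 8 N) the plate turns about the bar and hangs some 35 to 45 degrees tilted, handle end up; a firm grip (40 N) mostly holds it.
- template_nl (a point): Corner of the template's underside at x = -75, y = 38 mm in its frame.
- template_nr (a point): Corner of the template's underside at x = -75, y = -38 mm in its frame.
- template_fl (a point): Corner of the template's underside at x = 75, y = 38 mm in its frame.
- template_fr (a point): Corner of the template's underside at x = 75, y = -38 mm in its frame.
- panel: White drawer front lying flat, fixed to the bench: 340 (its x) x 200 (its y) x 18 thick. Origin: centre of its underside; x axis within 0.25 rad of straight away from the robot. Bin and panel stand side by side, either one on the left.
- mark (a point): Centre of the rectangle of blue tape on top of the panel (panel x = +20, z = 18 mm); axes parallel to the panel's. Inside the tape the rectangle is 200 (x) x 126 (y), the tape is 12 wide and has no thickness to speak of.
- pencil: Bystander, loose, leave it: flat red carpenter's pencil, 150 x 14 x 8, lying on the white panel just outside the robot-side end of the tape frame. Origin: centre of its underside.
- tape_measure: Bystander, loose, leave it: yellow tape measure, 66 x 36 x 60 high, in the middle between bin and panel. Origin: centre of its underside.
- glue: Bystander, loose, leave it: white glue bottle, 64 across, 170 high. Origin: centre of its underside.
- mug: Bystander, loose, leave it: blue mug, 84 across, 100 high. Origin: centre of its underside.
- hammer: Bystander, loose, leave it: hammer lying on the bench, about 300 long. Origin near the middle of its underside.
- screw_box: Bystander, loose, leave it: cardboard box of screws, 120 x 80 x 55 high. Origin: centre of its underside.
- square: Bystander, loose, leave it: try square, wooden stock 130 long, steel blade 180 long. Origin: centre of the underside of its stock.
Not all that is in view belongs to the job. What is shaped like the template but purple is not meant.

How it is judged:
By the outcome, as a careful person would: the job done as asked, in the order asked, and still so for the second after the job is handed in, with the robot touching nothing.
It also fails if it takes over 54 s, if anything falls off the work surface, if the arm or the gripper's body presses on something with over 40 N, if the wrist force passes 120 N, or if a joint passes its speed limit or range.

## Working session

There is one attempt and no reset: what is moved stays moved. The work goes in short steps, Python scripts to look and compute and a shell command to move; the robot and the scene stay as the last step left them, time stands still between calls to the robot, and variables do not carry over. Pictures are saved under pics/ and viewed, and the job is handed in when it is done.

```bash
ls; mkdir -p pics
python3 - <<'E'
from cell import sensors, vision, arm, nets
import cv2,numpy as np
print(sensors.observe())
for n in ("scene","top"):
    p,d=vision.get_image(n); cv2.imwrite(f"pics/{n}0.png",p); np.savez(f"{n}0.npz",p=p,d=d); print(n,vision.camera_model(n))
print(vision.camera_model("wrist"),arm.tip_reach)
E
```

```text
pics
{'clock': 0.0, 'joints': array([-1.26359132,  0.43525889,  0.02496229,  1.57415292, -0.01159986,
        1.13400187, -0.0751213 ]), 'dq': array([-0.00024272,  0.00150413, -0.0002165 , -0.00099963,  0.00092466,
       -0.00235574,  0.0001158 ]), 'joint_efforts': array([-1.08710599e-03, -6.67866254e+01,  9.84408706e-01, -3.14431107e+01,
       -6.05298160e-02,  4.36273345e-02,  1.49655743e-04]), 'position': array([0.24885834, 0.57274801, 0.23990094]), 'ee_rot': array([-6.39311249e-01, -3.07565465e+00,  2.61469176e-03]), 'force': array([ 0.26965856,  0.9671941 , -0.33034585]), 'ft_torque': array([ 0.00223331, -0.01678569, -0.01425487]), 'width': 1.0000901049473239}
scene {'K': array([[467.07335817,   0.        , 280.29183655],
       [  0.        , 467.07335817, 211.29505966],
       [  0.        ,   0.        ,   1.        ]]), 'xyz': array([0.91906842, 0.69700426, 1.21614323]), 'attitude': array([-0.67246481, -2.78055284,  0.92777816])}
top {'K': array([[491.35535969,   0.        , 293.84062722],
       [  0.        , 491.35535969, 200.02096644],
       [  0.        ,   0.        ,   1.        ]]), 'xyz': array([ 0.3771052 , -0.05819639,  1.89710682]), 'attitude': array([-2.1975343 ,  2.15412226, -0.087393  ])}
{'K': array([[336.50466216,   0.        , 278.64307248],
       [  0.        , 336.50466216, 209.51926533],
       [  0.        ,   0.        ,   1.        ]]), 'hand_eye': array([[ 7.31256707e-04, -9.66928427e-01, -2.55046824e-01,
         6.90139488e-02],
       [ 9.99999708e-01,  7.64175655e-04, -2.99814392e-05,
         6.37651236e-04],
       [ 2.23890480e-04, -2.55046728e-01,  9.66928703e-01,
        -1.43712136e-01],
       [ 0.00000000e+00,  0.00000000e+00,  0.00000000e+00,
         1.00000000e+00]])} 0.014
```

View pics/scene0.png

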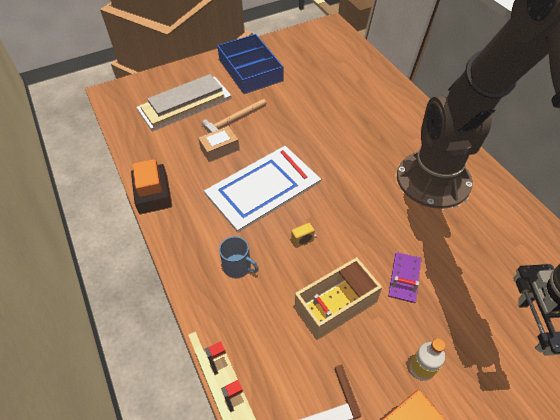

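View pics/top0.png

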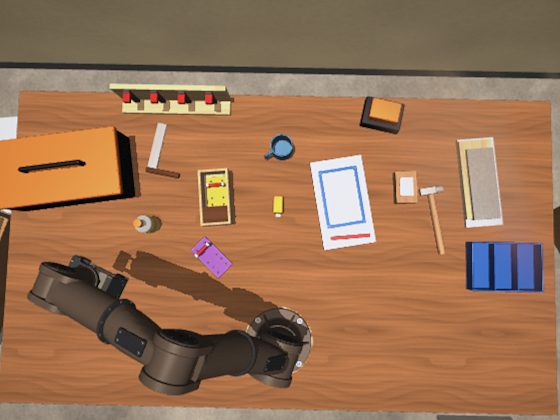

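The top view shows the bin at about (215,197), with the yellow plate and red handle at (217,184). The panel is at (342,200) with the pencil at (350,238). The purple look-alike is at (211,257) on the bench. The tape measure is at (278,205). Next I'll measure and enlarge the candidates.

```bash
cat > h.py <<'E'
import numpy as np,cv2
from scipy.spatial.transform import Rotation as R
from cell import sensors, vision, arm, nets
def cam(n):
    m=vision.camera_model(n)
    if n!="wrist":
        return m["K"],R.from_rotvec(m["attitude"]).as_matrix(),np.array(m["xyz"])
    s=sensors.observe(); T=R.from_rotvec(s["ee_rot"]).as_matrix(); H=m["hand_eye"]
    return m["K"],T@H[:3,:3],T@H[:3,3]+s["position"]
def pts(C,d,mask):
    K,A,t=C; v,u=np.nonzero(mask&(d>0)); z=d[v,u]
    P=np.stack([(u-K[0,2])/K[0,0]*z,(v-K[1,2])/K[1,1]*z,z],1)
    return P@A.T+t
def cloud(C,d):
    K,A,t=C; v,u=np.indices(d.shape)
    P=np.stack([(u-K[0,2])/K[0,0]*d,(v-K[1,2])/K[1,1]*d,d],-1)
    return P@A.T+t
def onz(C,uv,z):
    K,A,t=C; uv=np.atleast_2d(uv).astype(float)
    r=np.c_[(uv[:,0]-K[0,2])/K[0,0],(uv[:,1]-K[1,2])/K[1,1],np.ones(len(uv))]@A.T
    return t+r*((z-t[2])/r[:,2])[:,None]
def proj(C,P):
    K,A,t=C; q=(np.atleast_2d(P)-t)@A; q=q@K.T; return q[:,:2]/q[:,2:]
E
python3 - <<'E'
from h import *
for n in("top","scene"):
    z=np.load(n+"0.npz");p,d=z["p"],z["d"];C=cam(n);W=cloud(C,d)
    hsv=cv2.cvtColor(p,cv2.COLOR_BGR2HSV)
    X,Y,Z=W[...,0],W[...,1],W[...,2]
    # bin rim
    if n=="top": c=p[160:280,190:390]; cv2.imwrite("pics/topc.png",cv2.resize(c,None,fx=4,fy=4,interpolation=cv2.INTER_CUBIC))
    else: c=p[140:340,190:440]; cv2.imwrite("pics/scenec.png",cv2.resize(c,None,fx=3,fy=3,interpolation=cv2.INTER_CUBIC))
    H,S,V=hsv[...,0],hsv[...,1],hsv[...,2]
    blue=(H>100)&(H<125)&(S>130)&(Z<.03)&(Z>.005)&(Y<.0)&(Y>-.4)&(X>.3)&(X<.75)
    P=pts(C,d,blue);print(n,"blue",len(P),P.mean(0),cv2.minAreaRect((P[:,:2]*1000).astype(np.float32)))
    wh=(S<40)&(V>150)&(Z<.03)&(Z>.012)&(Y<.05)&(Y>-.33)&(X>.25)&(X<.75)
    k,l,st,ce=cv2.connectedComponentsWithStats((wh|blue).astype(np.uint8)); i=1+st[1:,4].argmax()
    P=pts(C,d,l==i);print("white",len(P),P.mean(0),cv2.minAreaRect((P[:,:2]*1000).astype(np.float32)))
    rim=(Z>.075)&(Z<.11)&(Y>.1)&(Y<.5)&(X>.3)&(X<.75)
    k,l,st,ce=cv2.connectedComponentsWithStats(rim.astype(np.uint8)); i=1+st[1:,4].argmax()
    P=pts(C,d,l==i);print("rim",len(P),np.median(P[:,2]),cv2.minAreaRect((P[:,:2]*1000).astype(np.float32)))
    red=((H<8)|(H>172))&(S>150)&(V>90)&(Y>.1)&(Y<.4)&(X>.4)&(X<.65)&(Z>.03)&(Z<.08)
    P=pts(C,d,red);print("bar",len(P),P.mean(0),np.median(P[:,2]),cv2.minAreaRect((P[:,:2]*1000).astype(np.float32)))
    yel=(H>20)&(H<35)&(S>170)&(V>120)&(Y>.1)&(Y<.4)&(X>.35)&(X<.7)&(Z<.035)
    P=pts(C,d,yel);print("yel",len(P),P.mean(0),np.median(P[:,2]),cv2.minAreaRect((P[:,:2]*1000).astype(np.float32)))
E
```

```text
top blue 320 [ 0.55635235 -0.2332437   0.01838785] ((554.4667358398438, -231.46929931640625), (218.8973388671875, 145.91030883789062), 10.19973087310791)
white 3639 [ 0.53947491 -0.22852534  0.01932185] ((534.1078491210938, -233.0145721435547), (341.4539489746094, 199.34910583496094), 10.029125213623047)
rim 863 0.09318727427560858 ((536.285888671875, 249.07000732421875), (206.4540557861328, 112.74595642089844), 4.840978622436523)
bar 28 [0.58577933 0.25135053 0.0605893 ] 0.060402582970087715 ((585.5575561523438, 250.27577209472656), (10.085753440856934, 43.57156753540039), 5.238863945007324)
yel 16 [0.58724401 0.24770331 0.01575726] 0.01600000698445525 ((563.2701416015625, 248.84808349609375), (108.4216079711914, 63.234886169433594), 5.74451208114624)
scene blue 371 [ 0.55644416 -0.22566901  0.01902356] ((549.5172729492188, -232.48057556152344), (224.40667724609375, 150.39175415039062), 10.116613388061523)
white 4068 [ 0.54572842 -0.22341332  0.0187074 ] ((531.3909912109375, -233.20774841308594), (342.7909240722656, 206.60650634765625), 9.91767406463623)
rim 1692 0.0930512844177539 ((534.4186401367188, 247.6828155517578), (208.54660034179688, 113.93524169921875), 5.397411346435547)
bar 63 [0.58488608 0.24983188 0.06005012] 0.060143582077374136 ((585.1832275390625, 249.48974609375), (11.638959884643555, 45.92788314819336), 2.4260079860687256)
yel 7 [0.58352292 0.22005121 0.01822213] 0.018268263340974977 ((573.6292114257812, 216.44366455078125), (76.27761840820312, 16.149913787841797), 21.44253158569336)
```

View pics/topc.png

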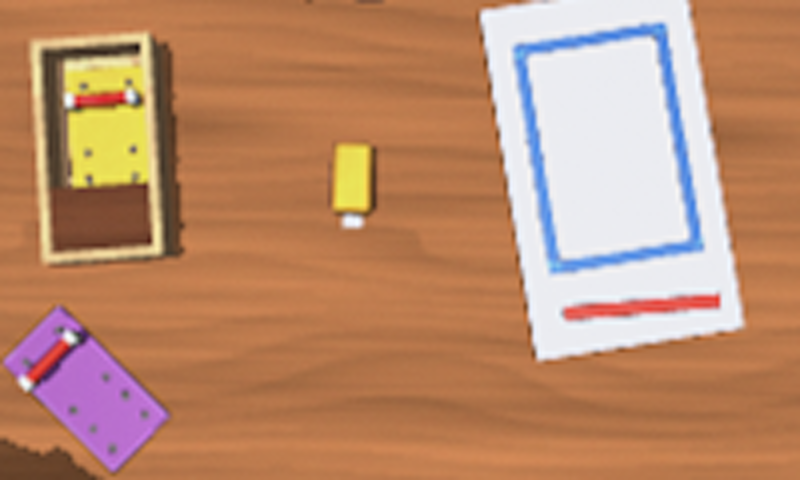

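View pics/scenec.png

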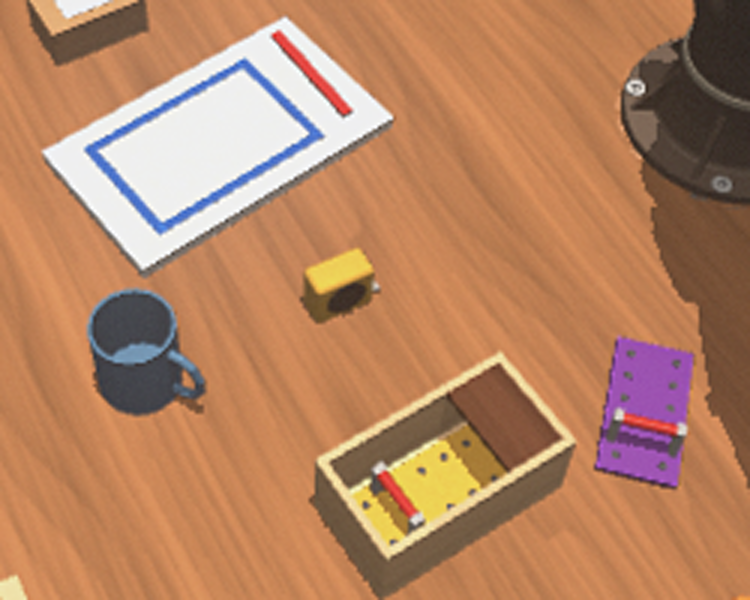

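Two things could be the template. One is the yellow plate in the bin, top px (217,184). The other is the purple plate on the bench, top px (211,257). The yellow one fits: it lies in the bin with its robot-side end under the dark half-lid, and its bar top reads 60 mm (expected 61). The crops confirm this. The panel is 341x199 and the bin 206x113, both matching the given sizes. Next I'll plan the move to hover above the handle.

```bash
cat >> h.py <<'E'
def rel(target_pos,yaw,flip=None):
    """shift(cm)/turn(deg) in tool axes to tool-down pose with tool y along direction yaw (deg) (or its opposite)"""
    s=sensors.observe(); A=R.from_rotvec(s["ee_rot"]); 
    out=[]
    for f in (0,180):
        a=np.radians(yaw+f); y=np.array([np.cos(a),np.sin(a),0]); z=np.array([0,0,-1.]); x=np.cross(y,z)
        B=R.from_matrix(np.stack([x,y,z],1))
        out.append((A.inv()*B).as_rotvec(degrees=True))
    sh=A.inv().apply(np.array(target_pos)-s["position"])*100
    print("shift cm",sh.round(2)); [print("turn",o.round(2)) for o in out]
    print("tool axes\n",A.as_matrix().round(3))
E
python3 - <<'E'
from h import *
rel([0.575,0.249,0.24],4.8)
E
```

```text
shift cm [-4.281e+01 -1.670e+01  3.000e-02]
turn [-7.000e-02  5.000e-02  6.171e+01]
turn [-6.0000e-02 -8.0000e-02 -1.1829e+02]
tool axes
 [[-0.917  0.399 -0.   ]
 [ 0.399  0.917 -0.001]
 [-0.    -0.001 -1.   ]]
```

```bash
python3 -m handwheel '[{"tx":-3.5,"ty":-1.4,"wz":5,"claw":0.38},{"tx":-7,"ty":-2.8,"wz":10,"claw":0.38},{"tx":-10.5,"ty":-4.2,"wz":15,"claw":0.38},{"tx":-14,"ty":-5.6,"wz":20,"claw":0.38},{"tx":-17.5,"ty":-7,"wz":25,"claw":0.38},{"tx":-21,"ty":-8.4,"wz":30,"claw":0.38},{"tx":-24.5,"ty":-9.8,"wz":35,"claw":0.38},{"tx":-28,"ty":-11.2,"wz":40,"claw":0.38},{"tx":-31.5,"ty":-12.6,"wz":45,"claw":0.38},{"tx":-35,"ty":-14,"wz":50,"claw":0.38},{"tx":-38.5,"ty":-15.4,"wz":55,"claw":0.38},{"tx":-41,"ty":-16.2,"wz":60,"claw":0.38}]'
python3 -m handwheel '[{"tx":0,"ty":0,"claw":0.38},{"tx":0,"ty":0,"claw":0.38},{"tx":0,"ty":0,"claw":0.38}]'
python3 - <<'E'
from h import *
rel([0.575,0.249,0.24],4.8)
print(sensors.observe()["joints"])
C=cam("wrist"); p,d=vision.get_image("wrist"); np.savez("w1.npz",p=p,d=d,K=C[0],A=C[1],t=C[2]); cv2.imwrite("pics/w1.png",p)
E
```

```text
shift cm [-4.281e+01 -1.670e+01  3.000e-02]
turn [-7.000e-02  5.000e-02  6.171e+01]
turn [-6.0000e-02 -8.0000e-02 -1.1829e+02]
tool axes
 [[-0.917  0.399 -0.   ]
 [ 0.399  0.917 -0.001]
 [-0.    -0.001 -1.   ]]
[-1.2635831   0.43513149  0.02499064  1.57401473 -0.01161591  1.13400613
 -0.07514116]invalid input
invalid input
```

View pics/w1.png

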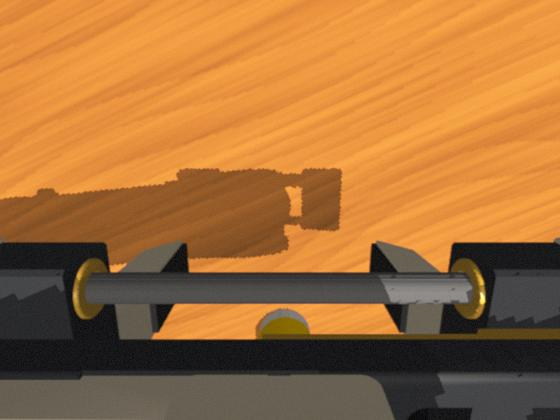

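The wrist view still shows the bench at the start pose, because both move calls were refused ("invalid input"). I'll try rows that carry every key.

```bash
python3 -m handwheel '[{"tx":-3.5,"ty":-1.4,"tz":0,"wx":0,"wy":0,"wz":5,"claw":0.38},{"tx":-7,"ty":-2.8,"tz":0,"wx":0,"wy":0,"wz":10,"claw":0.38},{"tx":-10.5,"ty":-4.2,"tz":0,"wx":0,"wy":0,"wz":15,"claw":0.38},{"tx":-14,"ty":-5.6,"tz":0,"wx":0,"wy":0,"wz":20,"claw":0.38},{"tx":-17.5,"ty":-7,"tz":0,"wx":0,"wy":0,"wz":25,"claw":0.38},{"tx":-21,"ty":-8.4,"tz":0,"wx":0,"wy":0,"wz":30,"claw":0.38},{"tx":-24.5,"ty":-9.8,"tz":0,"wx":0,"wy":0,"wz":35,"claw":0.38},{"tx":-28,"ty":-11.2,"tz":0,"wx":0,"wy":0,"wz":40,"claw":0.38},{"tx":-31.5,"ty":-12.6,"tz":0,"wx":0,"wy":0,"wz":45,"claw":0.38},{"tx":-35,"ty":-14,"tz":0,"wx":0,"wy":0,"wz":50,"claw":0.38},{"tx":-38.5,"ty":-15.4,"tz":0,"wx":0,"wy":0,"wz":55,"claw":0.38},{"tx":-41,"ty":-16.2,"tz":0,"wx":0,"wy":0,"wz":60,"claw":0.38}]'
```

```text
clock: 1.15
position: [0.5627, 0.2574, 0.2408]
ee_rot: [2.099, 2.335, -0.001]
force: [0.4, -0.2, 0.8]
width: 0.382
```

Run:
```python
from h import *
C=cam("wrist"); p,d=vision.get_image("wrist"); np.savez("w1.npz",p=p,d=d,K=C[0],A=C[1],t=C[2]); cv2.imwrite("pics/w1.png",p)
print(sensors.observe()["joints"],sensors.observe()["dq"].round(3))
W=cloud(C,d);X,Y,Z=W[...,0],W[...,1],W[...,2]
h=cv2.cvtColor(p,cv2.COLOR_BGR2HSV);H,S,V=h[...,0],h[...,1],h[...,2]
red=((H<8)|(H>172))&(S>150)&(V>90)&(Z>.03)&(Z<.08)&(Y>.15)&(Y<.35)
P=pts(C,d,red);print("bar",len(P),P.mean(0),cv2.minAreaRect((P[:,:2]*1000).astype(np.float32)),P.max(0))
yel=(H>20)&(H<35)&(S>150)&(V>80)&(Z<.03)&(Y>.15)&(Y<.35)
P=pts(C,d,yel);print("yel",len(P),np.median(P[:,2]),cv2.minAreaRect((P[:,:2]*1000).astype(np.float32)))
```

```text
[-0.76962866  0.43648082  0.37912541  1.60920578 -0.16891738  1.1274873
 -0.25580262] [-0.034 -0.028 -0.036  0.043  0.036 -0.008  0.059]
bar 1068 [0.44463838 0.27679035 0.05511638] ((454.2972412109375, 270.4972229003906), (48.79427719116211, 281.3966369628906), 81.60185241699219) [0.59037962 0.31463409 0.06259595]
yel 6836 0.01670295749356515 ((552.5068969726562, 249.3914337158203), (134.71795654296875, 75.55619049072266), 6.15463924407959)
```

View pics/w1.png

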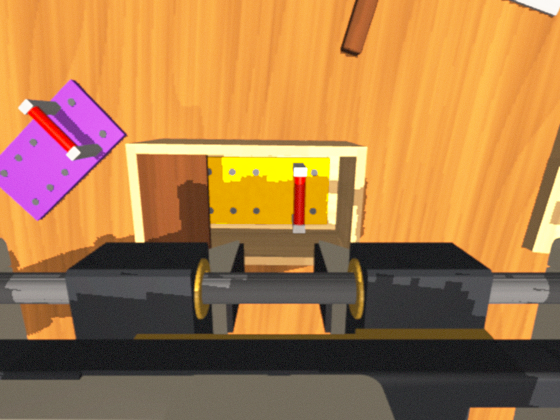

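The wrist view shows the bin, with the plate spanning about (208–330, 157–226) and the red bar at (300,197). The purple plate is at (55,150), outside the bin, and it leaked into my bar mask. I'll restrict the mask and compute the move.

Run:
```python
from h import *
z=np.load("w1.npz");p,d=z["p"],z["d"];C=(z["K"],z["A"],z["t"])
W=cloud(C,d);X,Y,Z=W[...,0],W[...,1],W[...,2]
h=cv2.cvtColor(p,cv2.COLOR_BGR2HSV);H,S,V=h[...,0],h[...,1],h[...,2]
red=((H<8)|(H>172))&(S>150)&(V>90)&(Z>.03)&(Z<.08)&(Y>.15)&(Y<.35)&(X>.5)
P=pts(C,d,red);print("bar",len(P),P.mean(0),cv2.minAreaRect((P[:,:2]*1000).astype(np.float32)),P.max(0))
q=P[:,:2]-P[:,:2].mean(0);u,s,v=np.linalg.svd(q,full_matrices=False);print("bar dir deg",np.degrees(np.arctan2(v[0,1],v[0,0])))
yel=(H>20)&(H<35)&(S>150)&(V>80)&(Z<.03)&(Y>.15)&(Y<.35)&(X>.5)
print("yel corners",cv2.boxPoints(cv2.minAreaRect((pts(C,d,yel)[:,:2]*1000).astype(np.float32))))
rim=(Z>.085)&(Z<.1)&(Y>.15)&(X>.4)&(X<.66)&(Y<.33)
print("rim",cv2.minAreaRect((pts(C,d,rim)[:,:2]*1000).astype(np.float32)))
rel([0.5845,0.2505,0.052],5.5)
```

```text
bar 464 [0.58333456 0.25189146 0.05990056] ((583.354248046875, 251.64181518554688), (10.327912330627441, 48.23774719238281), 4.637093544006348) [0.59037962 0.27580803 0.06259595]
bar dir deg -85.00453828887227
yel corners [[492.4933  280.89157]
 [500.59106 205.79604]
 [623.52783 219.05276]
 [615.43005 294.14832]]
rim ((534.3922729492188, 248.107666015625), (206.94314575195312, 110.56771087646484), 5.360583305358887)
shift cm [-0.37  1.75 18.9 ]
turn [ 0.17  0.22 -0.08]
turn [  0.35  -0.27 179.92]
tool axes
 [[-0.094  0.996  0.003]
 [ 0.996  0.094 -0.004]
 [-0.004  0.003 -1.   ]]
```

```bash
python3 -m handwheel '[{"tx":-0.35,"ty":1.75,"tz":0,"wx":0.2,"wy":0.2,"wz":0,"claw":0.38},{"tx":-0.35,"ty":1.75,"tz":2,"wx":0.2,"wy":0.2,"wz":0,"claw":0.38},{"tx":-0.35,"ty":1.75,"tz":4,"wx":0.2,"wy":0.2,"wz":0,"claw":0.38},{"tx":-0.35,"ty":1.75,"tz":6,"wx":0.2,"wy":0.2,"wz":0,"claw":0.38},{"tx":-0.35,"ty":1.75,"tz":8,"wx":0.2,"wy":0.2,"wz":0,"claw":0.38},{"tx":-0.35,"ty":1.75,"tz":9.5,"wx":0.2,"wy":0.2,"wz":0,"claw":0.38},{"tx":-0.35,"ty":1.75,"tz":10.5,"wx":0.2,"wy":0.2,"wz":0,"claw":0.38},{"tx":-0.35,"ty":1.75,"tz":10.5,"wx":0.2,"wy":0.2,"wz":0,"claw":0.38}]'
python3 - <<'E'
from h import *
rel([0.5843,0.251,0.052],5.1)
C=cam("wrist"); p,d=vision.get_image("wrist"); cv2.imwrite("pics/w2.png",p)
W=cloud(C,d);X,Y,Z=W[...,0],W[...,1],W[...,2]
h=cv2.cvtColor(p,cv2.COLOR_BGR2HSV);H,S,V=h[...,0],h[...,1],h[...,2]
red=((H<8)|(H>172))&(S>150)&(V>60)&(Z>.03)&(Z<.08)&(Y>.15)&(Y<.35)&(X>.5)
P=pts(C,d,red);print("bar",len(P),P.mean(0),cv2.minAreaRect((P[:,:2]*1000).astype(np.float32)))
E
```

```text
clock: 1.87
position: [0.5768, 0.2595, 0.1334]
ee_rot: [-2.087, -2.34, 0.006]
force: [0.1, -1.3, -1.2]
width: 0.381
shift cm [-0.95  0.71  8.13]
turn [-0.42 -0.12  1.45]
turn [   0.18   -0.65 -178.55]
tool axes
 [[-0.114  0.993 -0.007]
 [ 0.993  0.114  0.001]
 [ 0.002 -0.007 -1.   ]]
bar 1010 [0.58358012 0.25235135 0.05986513] ((583.621337890625, 251.7122344970703), (10.665749549865723, 49.53800582885742), 5.687510013580322)
```

View pics/w2.png

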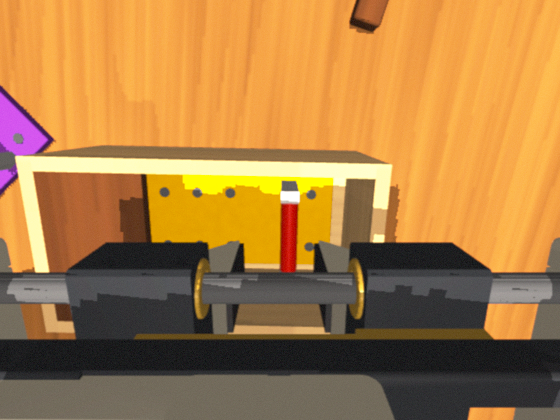

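The wrist view shows the red bar at (289,235), between the open fingers (225 to 335) but off by a few mm. I'll correct that first and let the arm settle.

```bash
python3 -m handwheel '[{"tx":-0.9,"ty":0.7,"tz":0,"wx":-0.4,"wy":-0.1,"wz":1.4,"claw":0.38},{"tx":-0.9,"ty":0.7,"tz":1,"wx":-0.4,"wy":-0.1,"wz":1.4,"claw":0.38},{"tx":-0.9,"ty":0.7,"tz":2,"wx":-0.4,"wy":-0.1,"wz":1.4,"claw":0.38},{"tx":-0.9,"ty":0.7,"tz":2,"wx":-0.4,"wy":-0.1,"wz":1.4,"claw":0.38},{"tx":-0.9,"ty":0.7,"tz":2,"wx":-0.4,"wy":-0.1,"wz":1.4,"claw":0.38}]'
python3 - <<'E'
from h import *
rel([0.5843,0.251,0.052],5.3)
E
```

```text
clock: 2.33
position: [0.5856, 0.2516, 0.1149]
ee_rot: [2.12, 2.318, 0.004]
force: [0.6, -0.5, -0.2]
width: 0.378
shift cm [-0.06 -0.15  6.29]
turn [ 0.11 -0.08 -0.18]
turn [-1.3000e-01 -1.8000e-01  1.7982e+02]
tool axes
 [[-0.089  0.996  0.002]
 [ 0.996  0.089  0.002]
 [ 0.001  0.002 -1.   ]]
```

```bash
python3 -m handwheel '[{"tx":-0.05,"ty":-0.1,"tz":1,"wx":0.1,"wy":0,"wz":0,"claw":0.38},{"tx":-0.05,"ty":-0.1,"tz":2,"wx":0.1,"wy":0,"wz":0,"claw":0.38},{"tx":-0.05,"ty":-0.1,"tz":3,"wx":0.1,"wy":0,"wz":0,"claw":0.38},{"tx":-0.05,"ty":-0.1,"tz":4,"wx":0.1,"wy":0,"wz":0,"claw":0.38},{"tx":-0.05,"ty":-0.1,"tz":5,"wx":0.1,"wy":0,"wz":0,"claw":0.38},{"tx":-0.05,"ty":-0.1,"tz":5.8,"wx":0.1,"wy":0,"wz":0,"claw":0.38},{"tx":-0.05,"ty":-0.1,"tz":6.2,"wx":0.1,"wy":0,"wz":0,"claw":0.38},{"tx":-0.05,"ty":-0.1,"tz":6.2,"wx":0.1,"wy":0,"wz":0,"claw":0.38},{"tx":-0.05,"ty":-0.1,"tz":6.2,"wx":0.1,"wy":0,"wz":0,"claw":0.38}]'
python3 - <<'E'
from h import *
rel([0.5843,0.251,0.052],5.3)
p,d=vision.get_image("wrist"); cv2.imwrite("pics/w3.png",p)
E
```

```text
clock: 3.08
position: [0.5855, 0.2512, 0.0535]
ee_rot: [-2.12, -2.318, -0.003]
force: [0.2, -0.0, -0.2]
width: 0.383
shift cm [-0.01 -0.12  0.15]
turn [ 0.09 -0.09 -0.19]
turn [-1.5000e-01 -1.3000e-01  1.7981e+02]
tool axes
 [[-0.089  0.996  0.001]
 [ 0.996  0.089  0.002]
 [ 0.002  0.001 -1.   ]]
```

View pics/w3.png

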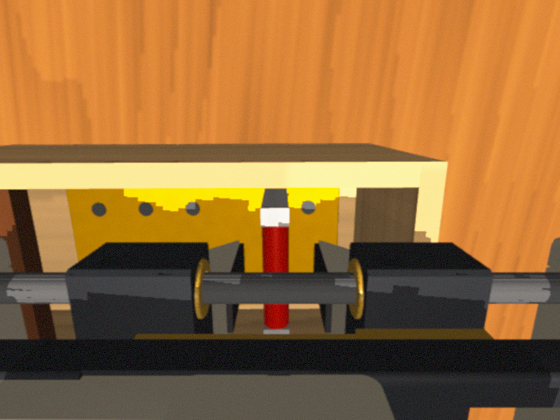

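The red bar sits at column 276, centred between the fingers (225 and 335). I'll close with a light grip.

```bash
python3 -m handwheel '[{"tx":0,"ty":-0.1,"tz":0.1,"wx":0,"wy":0,"wz":0,"claw":0.2},{"tx":0,"ty":-0.1,"tz":0.1,"wx":0,"wy":0,"wz":0,"claw":0.1},{"tx":0,"ty":-0.1,"tz":0.1,"wx":0,"wy":0,"wz":0,"claw":0},{"tx":0,"ty":-0.1,"tz":0.1,"wx":0,"wy":0,"wz":0,"claw":0},{"tx":0,"ty":-0.1,"tz":0.1,"wx":0,"wy":0,"wz":0,"claw":0},{"tx":0,"ty":-0.1,"tz":0.1,"wx":0,"wy":0,"wz":0,"claw":0}]' 8
python3 - <<'E'
from h import *
# arc: near end fixed, bar offset
for t in (0,10,20,30,40,45):
    a=np.radians(t);c,s=np.cos(a),np.sin(a);print(t,(115*c-47*s-115)/10,(115*s+47*c-47)/10)
E
```

```text
clock: 3.63
position: [0.5846, 0.2512, 0.053]
ee_rot: [-2.12, -2.318, -0.004]
force: [-1.1, 0.0, 2.7]
width: 0.124
0 0.0 0.0
10 -0.9908572753941798 1.9255504823270768
20 -2.301029534592696 3.6497869659389606
30 -3.8907078564789543 5.120319397786861
40 -5.711590669658487 6.292466394054398
45 -6.6916738879314765 6.755129855222068
```

The bar is gripped (opening 11.4 mm, bar 12 mm). I'll raise the handle end along the arc about the near end.

```bash
python3 -m handwheel '[{"tx":0,"ty":-0.2,"tz":-0.5,"wx":0,"wy":0,"wz":0,"claw":0},{"tx":0,"ty":-0.45,"tz":-1,"wx":0,"wy":0,"wz":0,"claw":0},{"tx":0,"ty":-0.7,"tz":-1.45,"wx":0,"wy":0,"wz":0,"claw":0},{"tx":0,"ty":-1,"tz":-1.95,"wx":0,"wy":0,"wz":0,"claw":0},{"tx":0,"ty":-1.6,"tz":-2.8,"wx":0,"wy":0,"wz":0,"claw":0},{"tx":0,"ty":-1.9,"tz":-3.25,"wx":0,"wy":0,"wz":0,"claw":0},{"tx":0,"ty":-2.3,"tz":-3.65,"wx":0,"wy":0,"wz":0,"claw":0},{"tx":0,"ty":-2.65,"tz":-4.05,"wx":0,"wy":0,"wz":0,"claw":0},{"tx":0,"ty":-3.05,"tz":-4.4,"wx":0,"wy":0,"wz":0,"claw":0},{"tx":0,"ty":-3.05,"tz":-4.4,"wx":0,"wy":0,"wz":0,"claw":0},{"tx":0,"ty":-3.05,"tz":-4.4,"wx":0,"wy":0,"wz":0,"claw":0}]'
python3 - <<'E'
from h import *
p,d=vision.get_image("wrist"); cv2.imwrite("pics/w4.png",p)
p,d=vision.get_image("scene"); np.savez("s4.npz",p=p,d=d);c=p[210:350,270:410]; cv2.imwrite("pics/s4.png",cv2.resize(c,None,fx=4,fy=4,interpolation=cv2.INTER_CUBIC))
E
```

```text
clock: 4.55
position: [0.5538, 0.2485, 0.0968]
ee_rot: [-2.12, -2.318, -0.004]
force: [-0.2, 0.6, -3.4]
width: 0.124
```

View pics/w4.png

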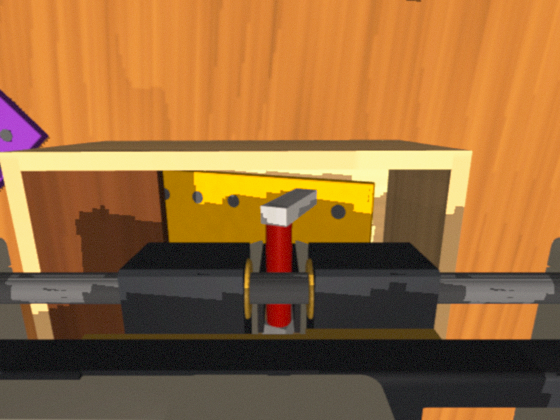

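View pics/s4.png

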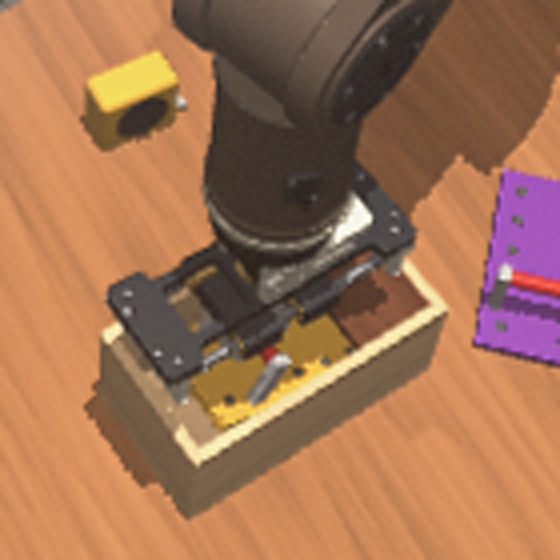

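The handle end is up about 25 degrees, with the near end still low under the lid at wrist px (165,190). I'll continue to about 38 degrees, then go forward over the far rim.

```bash
python3 -m handwheel '[{"tx":0,"ty":-0.4,"tz":-0.35,"wx":0,"wy":0,"wz":0,"claw":0},{"tx":0,"ty":-0.85,"tz":-0.7,"wx":0,"wy":0,"wz":0,"claw":0},{"tx":0,"ty":-1.3,"tz":-1.05,"wx":0,"wy":0,"wz":0,"claw":0},{"tx":0,"ty":-1.75,"tz":-1.4,"wx":0,"wy":0,"wz":0,"claw":0},{"tx":0,"ty":-2.1,"tz":-1.75,"wx":0,"wy":0,"wz":0,"claw":0},{"tx":0,"ty":-2.1,"tz":-2.2,"wx":0,"wy":0,"wz":0,"claw":0},{"tx":0,"ty":-2.1,"tz":-2.6,"wx":0,"wy":0,"wz":0,"claw":0},{"tx":0,"ty":-2.1,"tz":-2.6,"wx":0,"wy":0,"wz":0,"claw":0},{"tx":0,"ty":-2.1,"tz":-2.6,"wx":0,"wy":0,"wz":0,"claw":0}]'
python3 - <<'E'
from h import *
C=cam("wrist");p,d=vision.get_image("wrist"); cv2.imwrite("pics/w5.png",p)
W=cloud(C,d);h=cv2.cvtColor(p,cv2.COLOR_BGR2HSV);H,S,V=h[...,0],h[...,1],h[...,2]
a=np.radians(5.2);bx=(W[...,0]-.535)*np.cos(a)+(W[...,1]-.248)*np.sin(a);by=-(W[...,0]-.535)*np.sin(a)+(W[...,1]-.248)*np.cos(a)
m=(H>20)&(H<35)&(S>150)&(V>80)&(abs(bx)<.1)&(abs(by)<.05)&(d>0)
m=cv2.erode(m.astype(np.uint8),np.ones((3,3)))>0
x,z=bx[m],W[...,2][m];f=np.polyfit(x,z,1);print("tilt",np.degrees(np.arctan(f[0])),"x",x.min(),x.max(),"z",z.min(),z.max(), "resid",np.std(z-np.polyval(f,x)))
print((bx*1000)[m].size)
E
```

```text
clock: 5.4
position: [0.5335, 0.2466, 0.123]
ee_rot: [2.12, 2.318, 0.005]
force: [0.4, 0.1, -3.7]
width: 0.124
tilt 26.150305026332653 x -0.03899416469613874 0.04766453486768791 z 0.06072340486231079 0.10499870907971656 resid 0.0006647740736269111
4030
```

View pics/w5.png

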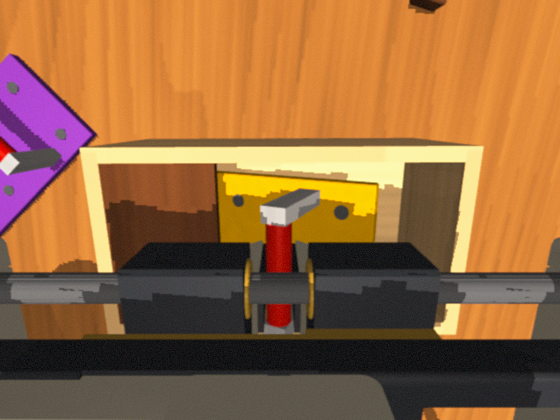

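The wrist view shows the whole plate hanging free (3.7 N) with its edge at (218,175). The tilt is only 26 degrees because the grip's friction holds it there. I'll tilt the tool to reach about 40 degrees.

```bash
python3 -m handwheel '[{"tx":0,"ty":0,"tz":0,"wx":-3,"wy":0,"wz":0,"claw":0},{"tx":0,"ty":0,"tz":0,"wx":-6,"wy":0,"wz":0,"claw":0},{"tx":0,"ty":0,"tz":0,"wx":-9,"wy":0,"wz":0,"claw":0},{"tx":0,"ty":0,"tz":0,"wx":-12,"wy":0,"wz":0,"claw":0},{"tx":0,"ty":0,"tz":0,"wx":-15,"wy":0,"wz":0,"claw":0},{"tx":0,"ty":0,"tz":0,"wx":-15,"wy":0,"wz":0,"claw":0},{"tx":0,"ty":0,"tz":0,"wx":-15,"wy":0,"wz":0,"claw":0}]'
cat > tilt.py <<'E'
from h import *
import sys
C=cam("wrist");p,d=vision.get_image("wrist"); cv2.imwrite("pics/%s.png"%sys.argv[1],p)
W=cloud(C,d);h=cv2.cvtColor(p,cv2.COLOR_BGR2HSV);H,S,V=h[...,0],h[...,1],h[...,2]
a=np.radians(5.2);bx=(W[...,0]-.535)*np.cos(a)+(W[...,1]-.248)*np.sin(a);by=-(W[...,0]-.535)*np.sin(a)+(W[...,1]-.248)*np.cos(a)
m=(H>20)&(H<35)&(S>150)&(V>80)&(abs(bx)<.14)&(abs(by)<.05)&(d>0)
m=cv2.erode(m.astype(np.uint8),np.ones((3,3)))>0
P=W[m]
c=np.median(P,0);u,s,v=np.linalg.svd(P-c,full_matrices=False);n=v[2]*np.sign(v[2,2]);print("normal",n,"tilt",np.degrees(np.arccos(n[2])),"azim",np.degrees(np.arctan2(-n[1],-n[0])))
print("x",bx[m].min(),bx[m].max(),"z",P[:,2].min(),P[:,2].max())
s=sensors.observe();A=R.from_rotvec(s["ee_rot"]).as_matrix();print("tool axes\n",A.round(3),"pos",s["position"].round(4))
print("TCP bin x,y",(s["position"][0]-.535)*np.cos(a)+(s["position"][1]-.248)*np.sin(a))
f=np.array([np.cos(a),np.sin(a),0]);print("fwd in tool",(A.T@f).round(3),"up in tool",A[2].round(3))
E
python3 tilt.py w6
```

```text
clock: 6.03
position: [0.5321, 0.2465, 0.1223]
ee_rot: [1.992, 2.18, 0.287]
force: [0.2, -0.4, -2.2]
width: 0.123
normal [-0.66418448 -0.06903455  0.74437438] tilt 41.89460935997037 azim 5.933948455647882
x -0.03284231742277839 0.05197565759700463 z 0.04235115860567376 0.18955027785653875
tool axes
 [[-0.09   0.962  0.258]
 [ 0.996  0.086  0.025]
 [ 0.002  0.259 -0.966]] pos [0.533  0.2466 0.1226]
TCP bin x,y -0.0021199445321530602
fwd in tool [0.001 0.966 0.259] up in tool [ 0.002  0.259 -0.966]
```

View pics/w6.png

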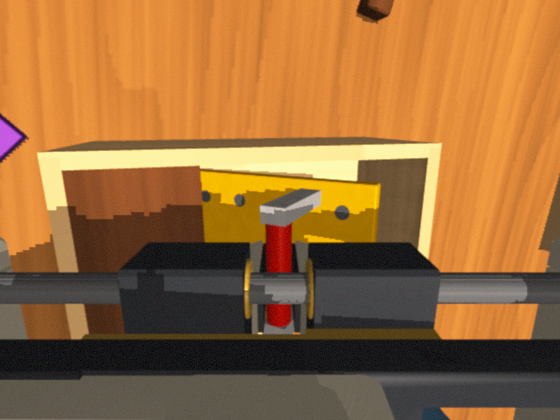

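The measured tilt is 42 degrees and the near end is still low. Now forward 38 mm and 10 mm up, to clear the lid edge.

```bash
python3 -m handwheel '[{"tx":0,"ty":0.37,"tz":-0.21,"wx":0,"wy":0,"wz":0,"claw":0},{"tx":0,"ty":1.1,"tz":-0.32,"wx":0,"wy":0,"wz":0,"claw":0},{"tx":0,"ty":1.95,"tz":-0.31,"wx":0,"wy":0,"wz":0,"claw":0},{"tx":0,"ty":2.75,"tz":-0.3,"wx":0,"wy":0,"wz":0,"claw":0},{"tx":0,"ty":3.5,"tz":-0.1,"wx":0,"wy":0,"wz":0,"claw":0},{"tx":0,"ty":3.9,"tz":0,"wx":0,"wy":0,"wz":0,"claw":0},{"tx":0,"ty":3.9,"tz":0,"wx":0,"wy":0,"wz":0,"claw":0},{"tx":0,"ty":3.9,"tz":0,"wx":0,"wy":0,"wz":0,"claw":0}]'
python3 tilt.py w7
python3 - <<'E'
from h import *
p,d=vision.get_image("scene");c=p[210:350,270:410]; cv2.imwrite("pics/s7.png",cv2.resize(c,None,fx=4,fy=4,interpolation=cv2.INTER_CUBIC))
E
```

```text
clock: 6.75
position: [0.5706, 0.2494, 0.1324]
ee_rot: [1.992, 2.177, 0.289]
force: [-0.8, 0.9, -3.4]
width: 0.128
normal [-0.66352949 -0.04921479  0.74652965] tilt 41.70934689962137 azim 4.241930547305447
x -0.023900532136599206 0.09026458151667649 z 0.026870911684020865 0.1995848740994271
tool axes
 [[-0.089  0.962  0.258]
 [ 0.996  0.086  0.024]
 [ 0.001  0.26  -0.966]] pos [0.5702 0.2495 0.1323]
TCP bin x,y 0.03519556903485249
fwd in tool [0.002 0.966 0.26 ] up in tool [ 0.001  0.26  -0.966]
```

View pics/w7.png

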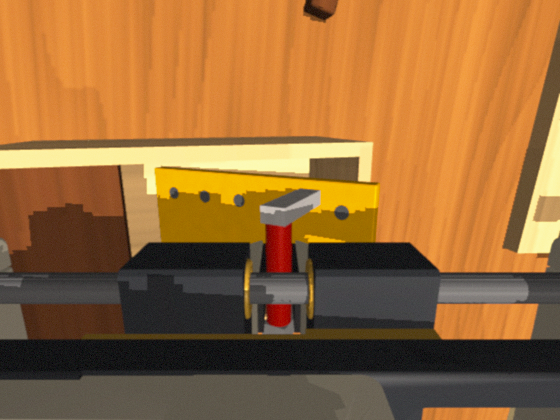

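View pics/s7.png

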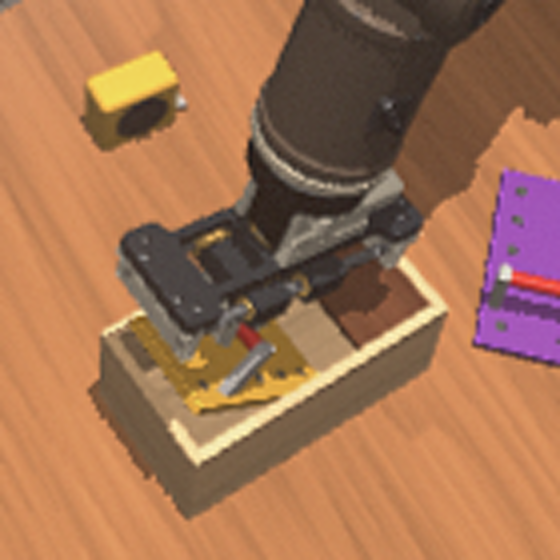

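The near end (wrist px (155,172)) is now clear of the lid edge (column 126), and the far end is above the rim. I'll lift straight up 14 cm.

```bash
python3 -m handwheel '[{"tx":0,"ty":0.26,"tz":-0.97,"wx":0,"wy":0,"wz":0,"claw":0},{"tx":0,"ty":0.52,"tz":-1.94,"wx":0,"wy":0,"wz":0,"claw":0},{"tx":0,"ty":0.91,"tz":-3.38,"wx":0,"wy":0,"wz":0,"claw":0},{"tx":0,"ty":1.3,"tz":-4.83,"wx":0,"wy":0,"wz":0,"claw":0},{"tx":0,"ty":1.69,"tz":-6.28,"wx":0,"wy":0,"wz":0,"claw":0},{"tx":0,"ty":2.08,"tz":-7.73,"wx":0,"wy":0,"wz":0,"claw":0},{"tx":0,"ty":2.47,"tz":-9.18,"wx":0,"wy":0,"wz":0,"claw":0},{"tx":0,"ty":2.86,"tz":-10.6,"wx":0,"wy":0,"wz":0,"claw":0},{"tx":0,"ty":3.25,"tz":-12.1,"wx":0,"wy":0,"wz":0,"claw":0},{"tx":0,"ty":3.64,"tz":-13.5,"wx":0,"wy":0,"wz":0,"claw":0},{"tx":0,"ty":3.64,"tz":-13.5,"wx":0,"wy":0,"wz":0,"claw":0},{"tx":0,"ty":3.64,"tz":-13.5,"wx":0,"wy":0,"wz":0,"claw":0}]'
python3 tilt.py w8
python3 - <<'E'
from h import *
s=sensors.observe();A=R.from_rotvec(s["ee_rot"]).as_matrix();print(s["joints"].round(2))
p,d=vision.get_image("scene");c=p[150:350,200:450]; cv2.imwrite("pics/s8.png",cv2.resize(c,None,fx=3,fy=3,interpolation=cv2.INTER_CUBIC))
# mark estimate
for n in("top","scene"):
    z=np.load(n+"0.npz");p,d=z["p"],z["d"];C=cam(n);W=cloud(C,d)
    h=cv2.cvtColor(p,cv2.COLOR_BGR2HSV);H,S,V=h[...,0],h[...,1],h[...,2];X,Y,Z=[W[...,i] for i in range(3)]
    bl=(H>100)&(H<125)&(S>60)&(Z<.04)&(Z>0)&(Y<-.1)&(Y>-.36)&(X>.4)&(X<.7)
    v,u=np.nonzero(bl);q=onz(C,np.c_[u,v],.018)[:,:2]*1000
    print(n,len(q),cv2.minAreaRect(q.astype(np.float32)))
E
```

```text
clock: 7.85
position: [0.5708, 0.2498, 0.274]
ee_rot: [1.991, 2.177, 0.294]
force: [0.2, -0.1, -3.3]
width: 0.125
normal [-0.66229749 -0.05405134  0.74728875] tilt 41.64393596113873 azim 4.665675708174589
x -0.023621778038336306 0.09010549079615929 z 0.16819374722397112 0.34132246312534187
tool axes
 [[-0.089  0.962  0.259]
 [ 0.996  0.086  0.026]
 [ 0.002  0.261 -0.965]] pos [0.5702 0.2496 0.2727]
TCP bin x,y 0.03521550405134982
fwd in tool [0.001 0.965 0.261] up in tool [ 0.002  0.261 -0.965]
[-0.94  0.28  0.49  1.79 -0.04  0.85 -0.38]
top 538 ((554.4261474609375, -230.65853881835938), (222.84617614746094, 149.81178283691406), 10.241045951843262)
scene 559 ((550.5556030273438, -232.65725708007812), (221.98391723632812, 149.7834014892578), 10.172287940979004)
```

View pics/s8.png

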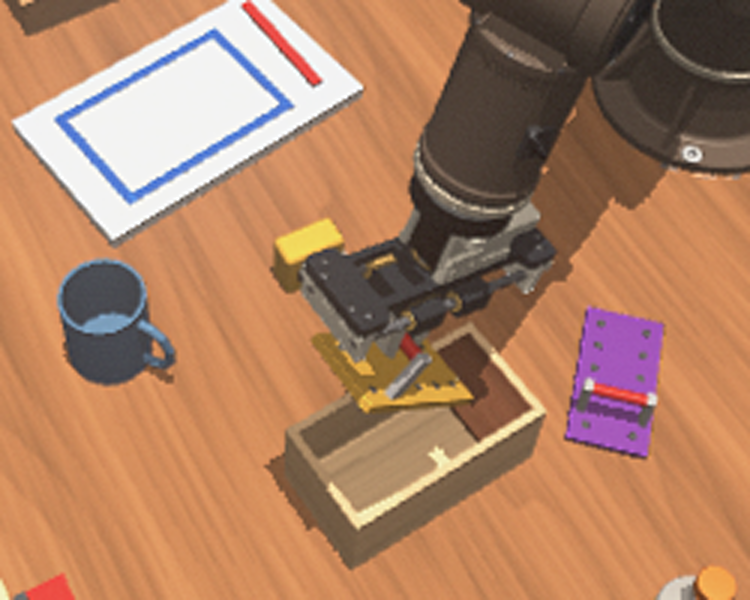

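The template is out and hanging at 42 degrees with the handle end up; the bin is empty and still in place. The tape mark from the two cameras averages (0.5525, -0.2317), yaw 10.1 degrees, outer size about 222x150 (expected 224x150). Now I'll compute the carry.

Run:
```python
from h import *
rel([0.560,-0.230,0.24],10.1)
```

```text
shift cm [-47.66  -5.9    1.65]
turn [15.04  0.56 -4.96]
turn [  0.85 -22.93 173.54]
tool axes
 [[-0.089  0.962  0.258]
 [ 0.996  0.086  0.025]
 [ 0.002  0.26  -0.966]]
```

```bash
python3 -m handwheel '[{"tx":-1,"ty":-0.1,"tz":0,"wx":0.3,"wy":0,"wz":-0.1,"claw":0},{"tx":-3,"ty":-0.4,"tz":0.1,"wx":0.9,"wy":0,"wz":-0.3,"claw":0},{"tx":-6,"ty":-0.7,"tz":0.2,"wx":1.9,"wy":0,"wz":-0.6,"claw":0},{"tx":-9.5,"ty":-1.2,"tz":0.3,"wx":3,"wy":0.1,"wz":-1,"claw":0},{"tx":-13,"ty":-1.6,"tz":0.45,"wx":4.1,"wy":0.1,"wz":-1.4,"claw":0},{"tx":-16.5,"ty":-2,"tz":0.6,"wx":5.2,"wy":0.2,"wz":-1.7,"claw":0},{"tx":-20,"ty":-2.5,"tz":0.7,"wx":6.3,"wy":0.2,"wz":-2.1,"claw":0},{"tx":-23.5,"ty":-2.9,"tz":0.8,"wx":7.4,"wy":0.3,"wz":-2.5,"claw":0},{"tx":-27,"ty":-3.3,"tz":0.9,"wx":8.5,"wy":0.3,"wz":-2.8,"claw":0},{"tx":-30.5,"ty":-3.8,"tz":1.05,"wx":9.6,"wy":0.4,"wz":-3.2,"claw":0},{"tx":-34,"ty":-4.2,"tz":1.2,"wx":10.7,"wy":0.4,"wz":-3.5,"claw":0},{"tx":-37,"ty":-4.6,"tz":1.3,"wx":11.6,"wy":0.4,"wz":-3.9,"claw":0}]'
python3 - <<'E'
from h import *
rel([0.560,-0.230,0.24],10.1)
E
```

```text
clock: 8.95
position: [0.5616, -0.1261, 0.2466]
ee_rot: [2.015, 2.357, 0.067]
force: [-0.0, -0.7, -2.6]
width: 0.127
shift cm [-10.23  -1.8    0.58]
turn [ 3.37  0.18 -1.16]
turn [  0.29  -5.26 178.76]
tool axes
 [[-0.155  0.986  0.059]
 [ 0.988  0.155  0.007]
 [-0.003  0.059 -0.998]]
```

```bash
python3 -m handwheel '[{"tx":-3,"ty":-0.5,"tz":0.2,"wx":1,"wy":0,"wz":-0.3,"claw":0},{"tx":-6,"ty":-1,"tz":0.4,"wx":2,"wy":0.1,"wz":-0.7,"claw":0},{"tx":-8.5,"ty":-1.5,"tz":0.5,"wx":2.8,"wy":0.2,"wz":-1,"claw":0},{"tx":-10,"ty":-1.8,"tz":0.6,"wx":3.4,"wy":0.2,"wz":-1.2,"claw":0},{"tx":-10.2,"ty":-1.8,"tz":0.6,"wx":3.4,"wy":0.2,"wz":-1.2,"claw":0},{"tx":-10.2,"ty":-1.8,"tz":0.6,"wx":3.4,"wy":0.2,"wz":-1.2,"claw":0},{"tx":-10.2,"ty":-1.8,"tz":0.6,"wx":3.4,"wy":0.2,"wz":-1.2,"claw":0}]'
cat > tilt2.py <<'E'
from h import *
import sys
C=cam("wrist");p,d=vision.get_image("wrist"); cv2.imwrite("pics/%s.png"%sys.argv[1],p); np.savez(sys.argv[1]+".npz",p=p,d=d,K=C[0],A=C[1],t=C[2])
W=cloud(C,d);h=cv2.cvtColor(p,cv2.COLOR_BGR2HSV);H,S,V=h[...,0],h[...,1],h[...,2]
s=sensors.observe();tc=s["position"]
m=(H>20)&(H<35)&(S>150)&(V>80)&(d>0)&(np.linalg.norm(W-tc,axis=-1)<.15)&(W[...,2]<tc[2]+.02)
v,u=np.nonzero(m); m2=np.zeros_like(m)
k,l,st,_=cv2.connectedComponentsWithStats(cv2.erode(m.astype(np.uint8),np.ones((3,3))));m=l==1+st[1:,4].argmax()
P=W[m];c=np.median(P,0)
for _ in range(3):
    U,S_,v=np.linalg.svd(P-P.mean(0),full_matrices=False);n=v[2]*np.sign(v[2,2]);r=(P-P.mean(0))@n;P=P[abs(r)<.004]
print(len(P),"tilt",np.degrees(np.arccos(n[2])),"azim",np.degrees(np.arctan2(-n[1],-n[0])),"resid",r.std(),"z",P[:,2].min(),P[:,2].max())
A=R.from_rotvec(s["ee_rot"]).as_matrix();print("tool axes\n",A.round(3),"pos",s["position"].round(4))
a=np.radians(10.1);e=np.array([np.cos(a),np.sin(a),0]);f=np.array([-np.sin(a),np.cos(a),0]);q=tc-np.array([.5525,-.2317,0]);print("TCP in mark frame x,y (mm)",(q@e*1000).round(1),(q@f*1000).round(1))
E
python3 tilt2.py w9
python3 - <<'E'
from h import *
p,d=vision.get_image("scene");c=p[100:300,150:400]; cv2.imwrite("pics/s9.png",cv2.resize(c,None,fx=3,fy=3,interpolation=cv2.INTER_CUBIC))
E
```

```text
clock: 9.53
position: [0.561, -0.2256, 0.2399]
ee_rot: [-2.014, -2.41, -0.003]
force: [-1.2, 0.8, -2.8]
width: 0.128
1399 tilt 27.78629734052143 azim 11.017845533588341 resid 0.0006044414791888354 z 0.19299362020969346 0.22251842561021992
tool axes
 [[-0.179  0.984  0.001]
 [ 0.984  0.179  0.002]
 [ 0.002  0.001 -1.   ]] pos [ 0.5612 -0.225   0.2401]
TCP in mark frame x,y (mm) 9.8 5.1
```

View pics/w9.png

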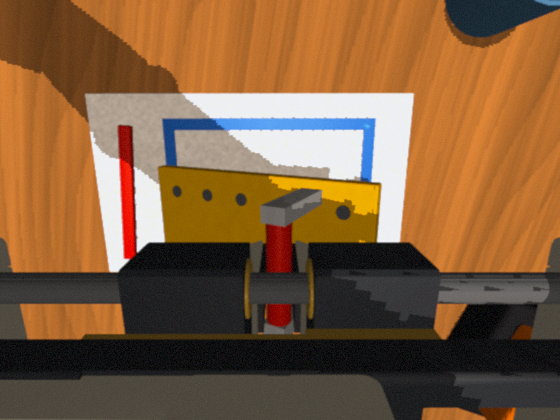

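View pics/s9.png

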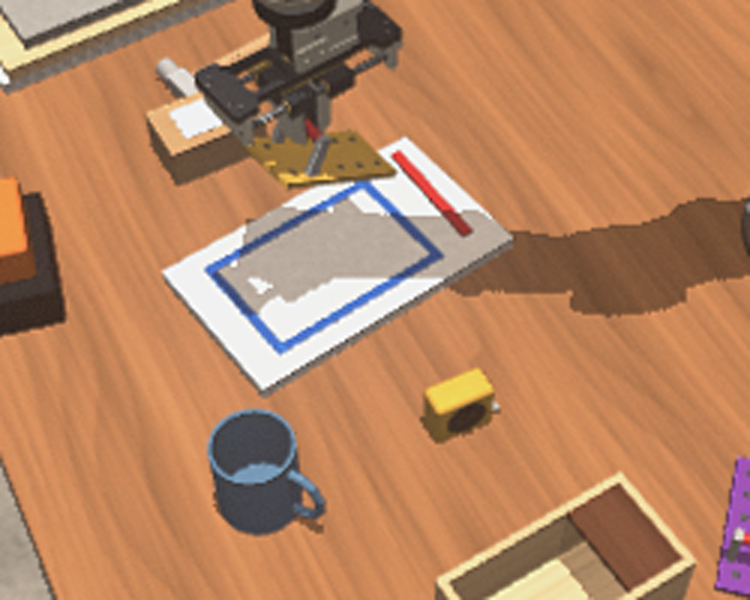

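The wrist view shows the plate hanging over the tape frame (tape top edge at row 124, pencil at column 127) with a 28 degree tilt. Offsets from the planned pose are about 5 mm. I'll descend to just above near-edge contact.

```bash
python3 -m handwheel '[{"tx":-0.25,"ty":-0.25,"tz":1,"wx":0,"wy":0,"wz":0,"claw":0},{"tx":-0.5,"ty":-0.5,"tz":2.5,"wx":0,"wy":0,"wz":0.2,"claw":0},{"tx":-0.5,"ty":-0.5,"tz":4,"wx":0,"wy":0,"wz":0.2,"claw":0},{"tx":-0.5,"ty":-0.5,"tz":5.5,"wx":0,"wy":0,"wz":0.2,"claw":0},{"tx":-0.5,"ty":-0.5,"tz":7,"wx":0,"wy":0,"wz":0.2,"claw":0},{"tx":-0.5,"ty":-0.5,"tz":8.5,"wx":0,"wy":0,"wz":0.2,"claw":0},{"tx":-0.5,"ty":-0.5,"tz":9.8,"wx":0,"wy":0,"wz":0.2,"claw":0},{"tx":-0.5,"ty":-0.5,"tz":10.8,"wx":0,"wy":0,"wz":0.2,"claw":0},{"tx":-0.5,"ty":-0.5,"tz":11.5,"wx":0,"wy":0,"wz":0.2,"claw":0},{"tx":-0.5,"ty":-0.5,"tz":11.8,"wx":0,"wy":0,"wz":0.2,"claw":0},{"tx":-0.5,"ty":-0.5,"tz":11.8,"wx":0,"wy":0,"wz":0.2,"claw":0},{"tx":-0.5,"ty":-0.5,"tz":11.8,"wx":0,"wy":0,"wz":0.2,"claw":0}]'
python3 tilt2.py w10
```

```text
clock: 10.63
position: [0.5577, -0.2319, 0.1229]
ee_rot: [2.018, 2.406, 0.003]
force: [0.2, -0.6, -2.5]
width: 0.128
1310 tilt 28.196860593851056 azim 11.623612847807388 resid 0.0006350266840715918 z 0.07867187513190771 0.10553864275497746
tool axes
 [[-0.174  0.985  0.003]
 [ 0.985  0.174  0.   ]
 [-0.     0.003 -1.   ]] pos [ 0.5579 -0.232   0.1232]
TCP in mark frame x,y (mm) 5.2 -1.3
```

View pics/w10.png

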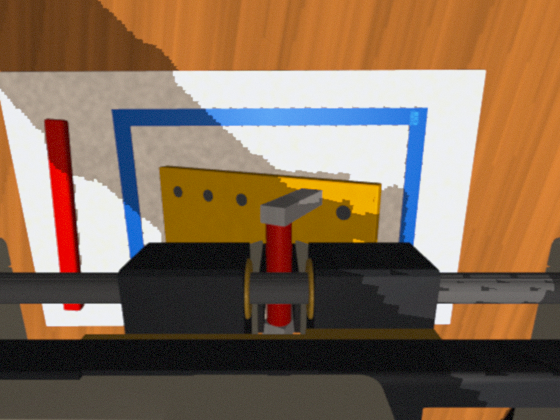

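The plate is inside the tape frame as seen by the wrist camera (tape corners at (122,117) and (416,117); pencil untouched at column 62). Now I'll touch the near edge down and lay the plate along the arc, slowly.

```bash
python3 -m handwheel '[{"tx":0.1,"ty":0,"tz":0.4,"wx":0,"wy":0,"wz":0,"claw":0},{"tx":0.1,"ty":0,"tz":0.7,"wx":0,"wy":0,"wz":0,"claw":0},{"tx":0.1,"ty":-0.05,"tz":0.95,"wx":0,"wy":0,"wz":0,"claw":0},{"tx":0.1,"ty":-0.05,"tz":1.15,"wx":0,"wy":0,"wz":0,"claw":0},{"tx":0.1,"ty":0.25,"tz":1.45,"wx":0,"wy":0,"wz":0,"claw":0},{"tx":0.1,"ty":0.6,"tz":1.75,"wx":0,"wy":0,"wz":0,"claw":0},{"tx":0.1,"ty":0.9,"tz":2.05,"wx":0,"wy":0,"wz":0,"claw":0},{"tx":0.1,"ty":1.2,"tz":2.35,"wx":0,"wy":0,"wz":0,"claw":0},{"tx":0.1,"ty":1.45,"tz":2.7,"wx":0,"wy":0,"wz":0,"claw":0},{"tx":0.1,"ty":1.75,"tz":3.05,"wx":0,"wy":0,"wz":0,"claw":0},{"tx":0.1,"ty":1.75,"tz":3.05,"wx":0,"wy":0,"wz":0,"claw":0}]'
python3 tilt2.py w11
```

```text
clock: 11.6
position: [0.5751, -0.2273, 0.0912]
ee_rot: [2.018, 2.408, 0.002]
force: [0.3, 1.0, -1.5]
width: 0.127
1175 tilt 12.996219237861064 azim 10.978100154012099 resid 0.0006336100007903704 z 0.04926629820566361 0.06093599844517941
tool axes
 [[-0.175  0.985  0.001]
 [ 0.985  0.175  0.001]
 [ 0.001  0.001 -1.   ]] pos [ 0.5748 -0.2275  0.0915]
TCP in mark frame x,y (mm) 22.7 0.2
```

View pics/w11.png

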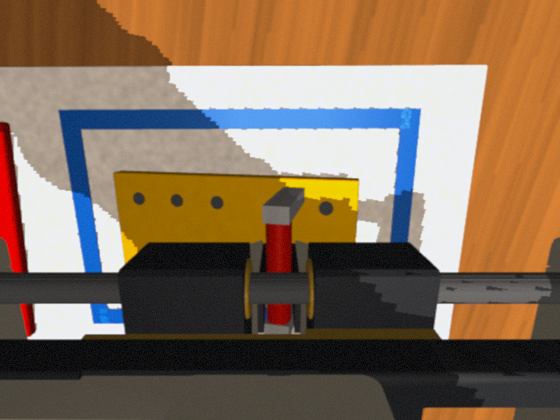

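Tilt is down to 13 degrees with the near edge resting and the force small. I'll continue to nearly flat.

```bash
python3 -m handwheel '[{"tx":0,"ty":0.25,"tz":0.35,"wx":0,"wy":0,"wz":0,"claw":0},{"tx":0,"ty":0.5,"tz":0.7,"wx":0,"wy":0,"wz":0,"claw":0},{"tx":0,"ty":0.75,"tz":1.05,"wx":0,"wy":0,"wz":0,"claw":0},{"tx":0,"ty":0.95,"tz":1.4,"wx":0,"wy":0,"wz":0,"claw":0},{"tx":0,"ty":1.15,"tz":1.75,"wx":0,"wy":0,"wz":0,"claw":0},{"tx":0,"ty":1.3,"tz":2,"wx":0,"wy":0,"wz":0,"claw":0},{"tx":0,"ty":1.45,"tz":2.2,"wx":0,"wy":0,"wz":0,"claw":0},{"tx":0,"ty":1.55,"tz":2.4,"wx":0,"wy":0,"wz":0,"claw":0},{"tx":0,"ty":1.55,"tz":2.4,"wx":0,"wy":0,"wz":0,"claw":0}]'
python3 tilt2.py w12
```

```text
clock: 12.4
position: [0.5899, -0.2252, 0.0679]
ee_rot: [2.019, 2.407, 0.002]
force: [-0.5, -0.1, -2.1]
width: 0.127
1032 tilt 0.5187542165411041 azim 86.95838862491705 resid 0.0005895731403253512 z 0.024711576664811413 0.02850427257181143
tool axes
 [[-0.174  0.985  0.002]
 [ 0.985  0.174  0.001]
 [ 0.     0.002 -1.   ]] pos [ 0.5899 -0.2252  0.068 ]
TCP in mark frame x,y (mm) 38.0 -0.1
```

View pics/w12.png

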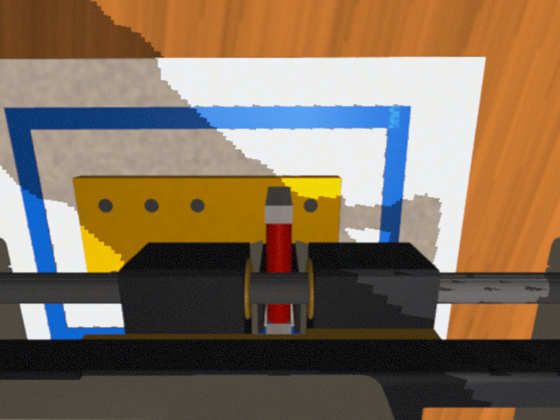

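The plate reads flat (0.5 degrees) with its top at about 26.6 mm (expected 27), and it lies inside the tape. Its edges are at columns 75 and 340 and the tape's inner edges at about 33 and 385. I'll lower 1 mm and let go.

```bash
python3 -m handwheel '[{"tx":0,"ty":0,"tz":0.05,"wx":0,"wy":0,"wz":0,"claw":0},{"tx":0,"ty":0,"tz":0.1,"wx":0,"wy":0,"wz":0,"claw":0},{"tx":0,"ty":0,"tz":0.1,"wx":0,"wy":0,"wz":0,"claw":0.14},{"tx":0,"ty":0,"tz":0.1,"wx":0,"wy":0,"wz":0,"claw":0.18},{"tx":0,"ty":0,"tz":0.1,"wx":0,"wy":0,"wz":0,"claw":0.25},{"tx":0,"ty":0,"tz":0.1,"wx":0,"wy":0,"wz":0,"claw":0.32},{"tx":0,"ty":0,"tz":0.1,"wx":0,"wy":0,"wz":0,"claw":0.38},{"tx":0,"ty":0,"tz":0.1,"wx":0,"wy":0,"wz":0,"claw":0.38},{"tx":0,"ty":0,"tz":0.1,"wx":0,"wy":0,"wz":0,"claw":0.38}]'
python3 -m handwheel '[{"tx":0,"ty":0,"tz":-0.5,"wx":0,"wy":0,"wz":0,"claw":0.38},{"tx":0,"ty":0,"tz":-1.5,"wx":0,"wy":0,"wz":0,"claw":0.38},{"tx":0,"ty":0,"tz":-3,"wx":0,"wy":0,"wz":0,"claw":0.38},{"tx":0,"ty":0,"tz":-5,"wx":0,"wy":0,"wz":0,"claw":0.38},{"tx":0,"ty":0,"tz":-8,"wx":0,"wy":0,"wz":0,"claw":0.38},{"tx":0,"ty":0,"tz":-11,"wx":0,"wy":0,"wz":0,"claw":0.38},{"tx":0,"ty":0,"tz":-14,"wx":0,"wy":0,"wz":0,"claw":0.38},{"tx":0,"ty":0,"tz":-16,"wx":0,"wy":0,"wz":0,"claw":0.38},{"tx":0,"ty":0,"tz":-16,"wx":0,"wy":0,"wz":0,"claw":0.38}]'
python3 tilt2.py w13
```

```text
clock: 13.2
position: [0.5899, -0.2251, 0.0671]
ee_rot: [2.018, 2.407, 0.002]
force: [-0.6, -0.5, 0.5]
width: 0.378
clock: 13.95
position: [0.5916, -0.2267, 0.2331]
ee_rot: [2.014, 2.4, 0.008]
force: [1.0, -0.4, 1.1]
width: 0.378Traceback (most recent call last):
  File "tilt2.py", line 8, in <module>
    k,l,st,_=cv2.connectedComponentsWithStats(cv2.erode(m.astype(np.uint8),np.ones((3,3))));m=l==1+st[1:,4].argmax()
                                                                                                   ~~~~~~~~~~~~~~~^^
ValueError: attempt to get argmax of an empty sequence
```

View pics/w13.png

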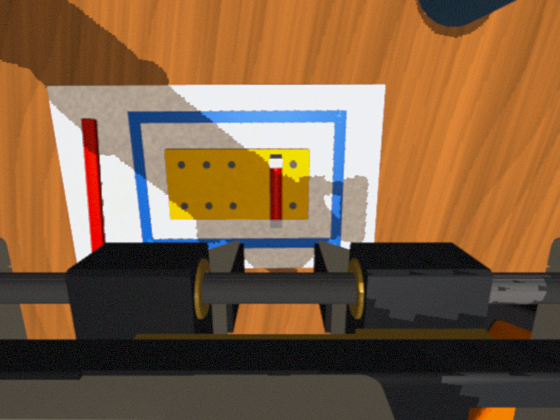

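The plate lies free, handle up, at about (165–310, 149–220), wholly inside the tape frame (inner edges about 145–333, 122–238). Last check: numbers and an overview.

Run:
```python
from h import *
z=np.load("w13.npz");p,d=z["p"],z["d"];C=(z["K"],z["A"],z["t"]);W=cloud(C,d)
h=cv2.cvtColor(p,cv2.COLOR_BGR2HSV);H,S,V=h[...,0],h[...,1],h[...,2];v,u=np.indices(H.shape)
win=(v<245)&(v>100)&(u>110)&(u<360)
y=win&(H>15)&(H<35)&(S>150); b=win&(H>95)&(H<128)&(S>100)
vy,uy=np.nonzero(y&(u>155)&(u<320)&(v>140)&(v<228)); q=onz(C,np.c_[uy,vy],.027)
print("plate",cv2.minAreaRect((q[:,:2]*1000).astype(np.float32)))
P=W[vy,uy];P=P[(P[:,2]<.035)&(P[:,2]>.015)];f=np.linalg.lstsq(np.c_[P[:,:2],np.ones(len(P))],P[:,2],rcond=None)[0];print("slope deg",np.degrees(f[:2]),"z",np.median(P[:,2]))
vb,ub=np.nonzero(b);q=onz(C,np.c_[ub,vb],.018);print("tape",cv2.minAreaRect((q[:,:2]*1000).astype(np.float32)))
p,d=vision.get_image("scene");cv2.imwrite("pics/s14.png",p)
p,d=vision.get_image("top");cv2.imwrite("pics/t14.png",p)
s=sensors.observe();print(s["force"].round(1),s["clock"])
```

```text
plate ((550.308837890625, -230.87881469726562), (148.59300231933594, 74.96028900146484), 10.000510215759277)
slope deg [-0.03121842  0.02575319] z 0.026734650530411408
tape ((547.9744873046875, -227.8152313232422), (261.4361877441406, 145.98899841308594), 9.85753059387207)
[-0.4  0.1  0.5] 14.1
```

View pics/s14.png

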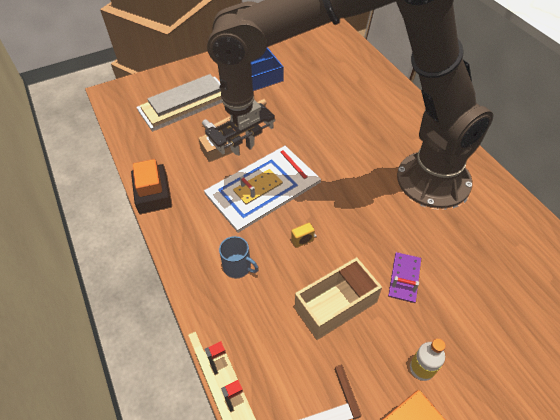

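View pics/t14.png

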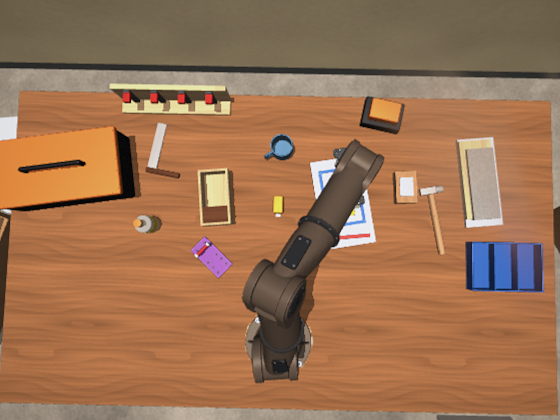

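Both views show the plate in the tape frame (scene (258,187)) and everything else where it was. The plate is level, centred at (0.550, -0.231), yaw 10.0 degrees. I'm handing it in.

```bash
python3 -c "
from cell import arm
print(arm.sign_off())"
```

```text
the job is handed in; nothing more can be done
None
```

The yellow template is out of the bin and lying on the white drawer front, wholly inside the blue tape and let go. I handed it in at about 14 s. I lifted it by the red bar in a light 8 N grip, handle end first. It was tilted about 42° and moved forward from under the half-lid before I lifted it clear. On the panel I set the lid-side edge down first, then lowered it flat.

**Last checks:**
- **Placement:** the plate is flat (slope under 0.1°), with its top at 26.7 mm (27 expected). Its yaw is 10.0° against the tape's 10.1°, and it is centred within about 3 mm of the mark. The tape allows 25 mm on each side.
- **Surroundings:** nothing else looks moved in the last scene and top pictures. The force reading after release was about zero.

**What disagreed or failed:**
- The first two move calls were refused because their rows lacked some keys, and nothing moved.
- At 8 N the plate stuck at 26° instead of swinging to 35–45°, so I tilted the tool 15° to reach 42°.
- The last wrist-camera tape measurement (261 mm long) was wrong because its colour mask caught more than the tape. I relied on the earlier fits from the two fixed cameras and on the picture itself.

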